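# Run the wet figures up to the curing lamp

### The arm

A 7-joint arm with a two-finger parallel gripper is mounted at the origin on the work surface. World frame = base frame: x ahead of the robot, y to its left, z up, the work surface at z = 0. Lengths are in m, angles in rad, forces in N, time in s.
With the tool pointing down it reaches from about 0.425 to 1.025 m from the base axis. Payload 9.4 kg.
Tool frame: the origin (TCP) lies on the front face of the gripper's body, between the roots of the fingers; the fingertips stand 84 mm ahead of it and the grasp point (between the pads) lies 65 mm ahead of it; z points along the fingers, y is the line along which they close (so a half turn about z gives the same grasp; the last joint's range is limited). The gripper opens to 93 mm and grips with 3 to 60 N. Pads are 15 mm wide; open, the fingers measure 128 mm over their backs; the gripper's body (75 mm by 188 mm) begins 65 mm behind the grasp point.
Start: joints at [1.257, 0.599, -0.003, 1.599, 0.002, 0.943, -0.08], TCP at [0.17, -0.705, 0.303] pointing down, gripper open.
Joint ranges: [-2.57, 2.57], [-0.35, 1.97], [-1.29, 1.29], [0.11, 2.56], [-1.05, 4.19], [0.11, 1.86], [-2.63, 2.63]. Speed limits (rad/s): [2.22, 2.22, 3.01, 3.01, 3.14, 3.14, 3.14].

### API

Orientations are given as a unit quaternion [x, y, z, w].
In Python, from cell import read_state, read_camera, hand_in gives the robot as it stands. The module is installed in compiled form; this text tells all that it offers.
- The arm moves only by the tool drive_tool, never from a script. Its argument "steps" is text: rows parted by semicolons, each of 6 numbers parted by spaces: the shift along the tool's x, y, z normalised to -1 to 1, where 1 is 0.2 m, then the turn, a rotation vector about the tool's x, y, z normalised to -1 to 1, where 1 is 360 degrees. A call has 1 to 8 rows; each row is the pose to reach, as a shift and turn from the pose commanded when the call began, along the tool's axes at that moment, turning the shorter way round; what a row does not reach only later rows make up. A row lasts 1/10 s, in which the tool goes at most 50 mm and 8.59 degrees, less where a joint would pass 70% of its speed; a pose out of reach is approached as far as the arm can. A call with a number of a shift or a turn outside -1 to 1 is refused whole. A call with a gripper value outside its range is refused whole. "grip" is the opening, from -1 (shut) to 1 (fully open), set as the call begins (left out, the last holds). The fingers move at their own pace and stop on an object; the grip force is fixed at half the most. Time passes only in rows, so rows that repeat a pose let the fingers close. It gives the time, the measured TCP pose, the force, the opening and the grip force at its end, in the units of the state.
- read_state(): the state, without advancing time (a new reading comes with each control period).
- read_camera(name): name is "side" or "top" or "wrist"; returns a dict with "img" (420x560x3 uint8, red, green, blue), "fx", "fy", "cx", "cy" (pixels), "T" (4x4, takes a point from camera to world coordinates). Camera axes: x right, y down, z forward; pixel columns grow to the right and rows downward; lengths in m; the calibration is good to about 2 mm. A picture is of the moment at which its call begins. There is no depth.
- hand_in(): hands the job in; it is judged then, once.
The state is a dict: "time": time; "qpos": joint angles; "joint_velocities": joint speeds; "effort": joint torques, N m; "ee_pos": TCP position; "ee_rot": TCP orientation; "contact_force": force on the tool from outside, world axes, zero at the start; "wrist_torque": the same for the moment, N m; "finger_gap": opening from 0.0 (shut) to 1.0 (fully open); "finger_force": force on a finger pad.
Only numpy, scipy, OpenCV 4.12 (cv2) and the standard library are available. Lean on these libraries where they do the work, as an engineer would, in place of code of your own. Each camera call takes 0.05 s, during which the arm holds its last target. There are 200 camera calls.

### The job

Push the pallet car with the freshly varnished figures along its track by its rubber end fenders and brake it by hand so that it comes to rest with its yellow pointer at the red mark of the curing lamp (within 15 mm). It rolls almost without friction: it must not touch the buffers at either end of the track, the wet deck and figures must not be touched, and the figures and the paint tub behind the track must stay standing. Take your hand away and see that the car stands still at the mark for two seconds before you finish.

Things in the scene. Friction and masses are not known exactly. Their poses are not given: they have to be found in the camera images.
- track: Aluminium shuttle track, 800 mm long, fixed. Origin at table level in its middle; its y axis is the travel (home end -y, lamp end +y), x across, z up. Floor 10 mm high; blue side guards at x = -115 and +115 mm, tops at 55 mm. At each end red buffers at x = -82 and +82 mm, tops at 66 mm, stop the car's end faces; between them 130 mm are open for a hand.
- car (a joint): Travel of the car along the track's +y in m: 0 = on the home buffers, 0.45 = on the lamp-end buffers; its middle is at track y = value - 0.215. Ball-bearing slide: with deck and figures nominally 4.6 kg (3.3 to 6.4), friction about 0.012 N plus 0.2 N per m/s, so that from 0.1 m/s it coasts more than 0.6 m unless braked.
- car_rear (a point): Outermost line of the rear (home side) black rubber fender, in its middle, 49 mm high, 138 mm behind the car's middle. A round bar across the car, radius 17 mm, 100 mm wide, 18 mm proud of the end face. Push here. The car is a grey block 190 mm across, 240 mm long without fenders, 29 to 69 mm above the table; nothing on it offers a grip.
- car_front (a point): Outermost line of the front (lamp side) fender, in its middle, 49 mm above the table, 138 mm ahead of the car's middle; same shape. Brake here, from in front.
- car_pointer (a point): Tip of the yellow pointer at the middle of the car's +x side, 66 mm above the table; a yellow line across the deck marks the same middle.
- lamp: Grey LED curing lamp, fixed beside the track beyond its +x guard; where along the track varies. Origin at table level, 124 mm from the track's centre line, at the lamp's middle; axes parallel to the track's. 150 mm long along y, 60 mm deep, 140 mm high. Car at the mark: pointer at y = 0 in this frame.
- lamp_mark (a point): Tip of the red mark of the lamp, in the lamp's middle, 62 mm above the table, at the guard; a red line across the top of the lamp's head continues it.
- deck (a point): Middle of the top of the car's freshly varnished plywood deck, 180 x 230 mm, 6 mm thick, top 75 mm above the table. Not to be touched.
- figure0: Turned wooden figure, red with a yellow head, loose and wet, standing on the deck within 55 mm of its middle along the track; 80 mm tall (top 155 mm above the table), 42 mm wide, 80 g; origin in the middle of its foot. Not to be touched; it falls if the car is knocked.
- figure1: Turned wooden figure, blue with a wooden head, loose and wet, standing on the deck within 55 mm of its middle along the track; 80 mm tall (top 155 mm above the table), 42 mm wide, 80 g; origin in the middle of its foot. Not to be touched; it falls if the car is knocked.
- figure2: Turned wooden figure, green with a white head, loose and wet, standing on the deck within 55 mm of its middle along the track; 80 mm tall (top 155 mm above the table), 42 mm wide, 80 g; origin in the middle of its foot. Not to be touched; it falls if the car is knocked.
- tub_grey: Bystander behind the track: grey paint tub, 115 mm wide, 113 mm tall; origin in the middle of its underside.

How it is judged:
On the way:
1. the car, let go of, stands still with its pointer within 15 mm of the lamp's mark for 1.5 s (y of car_pointer in the frame of lamp between -0.015 and 0.015 m and velocity of joint car between -0.008 and 0.008 m/s and contact force between the fingers and anything else below 0.2 N), for 1.5 s.
At the end, for the whole second after the job is handed in: The pointer is within 15 mm of the lamp's mark along the track, the car is at rest (below 8 mm/s) and released, and the three figures stand upright on the deck (y of car_pointer in the frame of lamp between -0.015 and 0.015 m and velocity of joint car between -0.008 and 0.008 m/s and angle between each of figure0, figure1, figure2's own z axis and vertical below 0.15 rad and z of each of figure0, figure1, figure2 in the frame of deck above -0.01 m); the robot touches nothing.
It fails at once if the car touches a buffer at either end of the track (value of joint car above 0.447 m or value of joint car below 0.003 m).
It fails at once if the car is handled elsewhere than at its fenders (contact force between any of the fingers, the arm and car_c0 above 0.5 N).
It fails at once if the wet deck or a wet figure is touched (contact force between any of the fingers, the arm and car_c3 above 0.3 N or contact force between any of the fingers, the arm and figure0 above 0.3 N or contact force between any of the fingers, the arm and figure1 above 0.3 N or contact force between any of the fingers, the arm and figure2 above 0.3 N).
It fails at once if a figure tips or slides off (angle between any of figure0, figure1, figure2's own z axis and vertical above 0.4 rad).
It fails at once if the grey paint tub is knocked over (angle between tub_grey's own z axis and vertical above 0.4 rad).
It also fails if it takes over 35 s, if anything falls off the work surface, if the arm or the gripper's body presses on something with over 40 N, if the wrist force passes 120 N, or if a joint passes its speed limit or range.

## Working session

There is one attempt and no reset: what is moved stays moved. The work goes in short steps, Python scripts to look and compute and a tool call to move; the robot and the scene stay as the last step left them, time stands still between calls to the robot, and variables do not carry over. Pictures are saved under pics/ and viewed, at most 10 in all, crops included, and the job is handed in when it is done.

Besides the shell and the picture viewer there is one more tool, called as name(argument=value, ...), one argument or row to a line, values as JSON. drive_tool: Moves the arm, as the interface text tells. Its arguments: {"type":"object","properties":{"steps":{"type":"string"},"grip":{"type":"number"}},"required":["steps"]}

```bash
mkdir -p pics; python3 - <<'E'
from cell import *
import cv2,numpy as np
s=read_state();print({k:np.round(v,3).tolist() for k,v in s.items()})
for n in("top","side"):
    c=read_camera(n);cv2.imwrite(f"pics/{n}0.png",c["img"][:,:,::-1]);print(n,c["fx"],c["cx"],c["cy"],np.round(c["T"],3).tolist())
E
```

```text
{'time': 0.0, 'qpos': [1.257, 0.6, -0.003, 1.6, 0.002, 0.943, -0.08], 'joint_velocities': [-0.001, -0.001, 0.0, 0.001, -0.001, 0.001, 0.0], 'effort': [0.0, -76.508, 1.498, -25.236, -0.052, 0.017, 0.0], 'ee_pos': [0.17, -0.704, 0.302], 'ee_rot': [0.993, 0.118, -0.0, -0.001], 'contact_force': [0.108, -0.263, 0.249], 'wrist_torque': [0.039, 0.022, -0.006], 'finger_force': 0.0, 'finger_gap': 1.001}
top 391.7078751100323 283.096258582347 209.45322875662768 [[0.007, -0.983, 0.183, 0.467], [-1.0, -0.006, 0.009, -0.092], [-0.008, -0.183, -0.983, 0.865], [0.0, 0.0, 0.0, 1.0]]
side 385.2865143730007 279.85176890211886 210.99250407058545 [[-0.881, -0.237, 0.408, 0.273], [-0.472, 0.48, -0.74, 0.514], [-0.021, -0.845, -0.535, 0.542], [0.0, 0.0, 0.0, 1.0]]
```

View pics/top0.png

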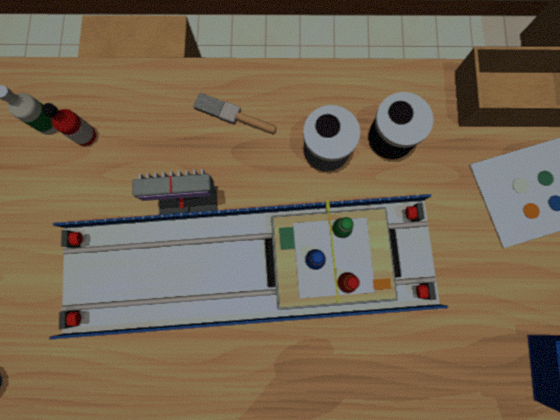

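View pics/side0.png

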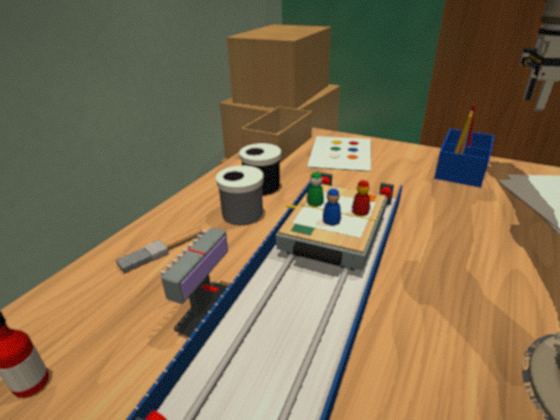

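The top view shows the track with its lamp end on the left. The car's pointer is near (328,203) and the lamp mark near (181,203). Red buffers are near (75,239), (72,319), (414,213) and (424,291), and the fenders near (270,262) and (395,252). The side view agrees: the car is at the home end, and the lamp and tubs are on the +x side.

```bash
cat > h.py <<'E'
from cell import *
import cv2,numpy as np
def ray(c,uv,z):
    T=np.array(c["T"]);d=T[:3,:3]@[(uv[0]-c["cx"])/c["fx"],(uv[1]-c["cy"])/c["fy"],1];o=T[:3,3]
    return o+d*(z-o[2])/d[2]
def blobs(c,lo,hi,mn=4):
    h=cv2.cvtColor(c["img"],cv2.COLOR_RGB2HSV)
    m=cv2.inRange(h,lo,hi)
    if lo[0]==0: m|=cv2.inRange(h,(172,)+lo[1:],(180,)+hi[1:])
    n,l,st,ce=cv2.connectedComponentsWithStats(m)
    return [(ce[i].round(1).tolist(),st[i].tolist()) for i in range(1,n) if st[i][4]>=mn]
E
python3 - <<'E'
from h import *
c=read_camera("top")
print("red");[print(b) for b in blobs(c,(0,150,90),(8,255,255))]
print("yel");[print(b) for b in blobs(c,(22,140,120),(34,255,255))]
img=c["img"][:,:,::-1]
h=cv2.cvtColor(c["img"],cv2.COLOR_RGB2HSV)
m=cv2.inRange(h,(100,120,40),(125,255,255))
m[:, :]=m
m[350:]=0;m[:180]=0;m[:,450:]=0
ys,xs=np.nonzero(m)
# upper & lower guard edges
for s in (ys<235,ys>300):
    p=np.array([ray(c,(x,y),.055)[:2] for x,y in zip(xs[s],ys[s])])
    v=cv2.fitLine(p.astype(np.float32),cv2.DIST_HUBER,0,.001,.001).ravel();print("guard",v, p[:,1].min(),p[:,1].max(), (xs[s].min(),xs[s].max()))
a=cv2.resize(img[180:345,40:240],(800,660))[:600];b=cv2.resize(img[185:325,250:450],(800,560))
cv2.imwrite("pics/b.png",b);cv2.imwrite("pics/a.png",a)
E
```

```text
red
([64.7, 121.4], [53, 109, 22, 22, 257])
([170.3, 185.2], [170, 176, 2, 17, 25])
([181.0, 204.0], [180, 199, 3, 10, 22])
([412.1, 212.0], [408, 207, 9, 12, 90])
([72.8, 238.2], [68, 232, 10, 13, 91])
([352.7, 282.2], [347, 277, 12, 12, 102])
([423.1, 291.4], [419, 286, 9, 12, 97])
([71.1, 319.2], [66, 313, 10, 13, 102])
yel
([327.4, 204.6], [326, 200, 3, 11, 24])
([329.3, 217.2], [328, 214, 3, 7, 13])
([330.0, 225.5], [330, 224, 1, 4, 4])
([331.0, 232.0], [331, 230, 1, 5, 5])
([335.0, 273.5], [335, 272, 1, 4, 4])
([336.2, 284.5], [336, 283, 2, 4, 4])
([337.2, 298.4], [336, 295, 3, 7, 12])
guard [ 0.08301239 -0.99654853  0.6164017   0.0045142 ] -0.39193855551972223 0.39616896692452014 (np.int64(54), np.int64(429))
guard [ 0.08386093 -0.9964775   0.39114428 -0.02000986] -0.4120394599787678 0.3780508935541526 (np.int64(50), np.int64(446))
```

View pics/b.png

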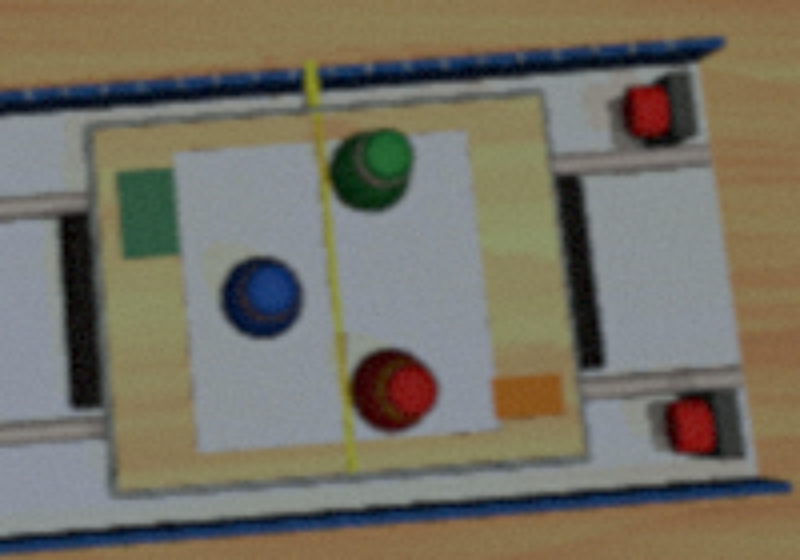

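View pics/a.png

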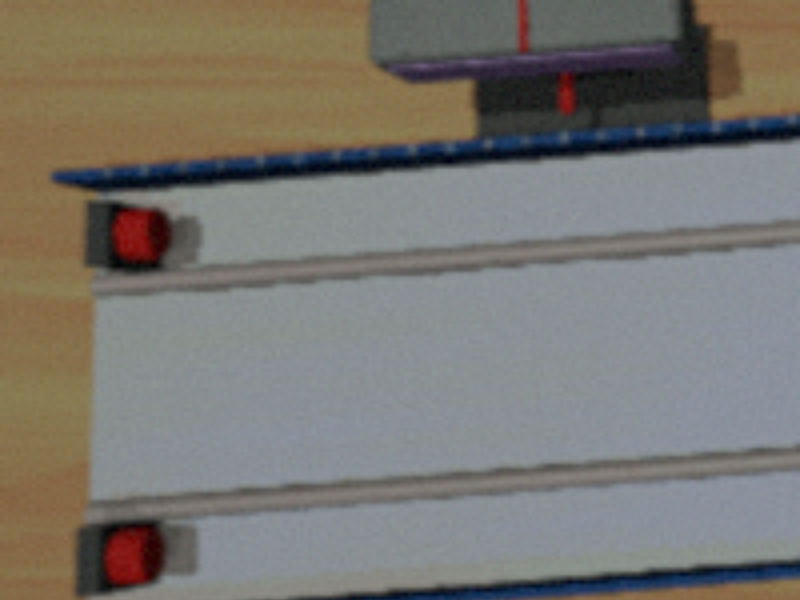

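Crop b puts the pointer at about (327.5,201), with its line crossing the deck to (338,302); the rear fender spans (392,229) to (399,276). Crop a puts the red mark tip at about (181.5,208) and the lamp-end buffers at (74,238) and (73,319).

```bash
cat >> h.py <<'E'
th=np.arctan2(.0835,.9965); X=np.array([np.cos(th),np.sin(th)]);Y=np.array([-np.sin(th),np.cos(th)])
E
python3 - <<'E'
from h import *
c=read_camera("top")
g1=np.array([.6164,.0045]);g2=np.array([.3911,-.0200])
cx=(g1@X+g2@X)/2
print("centre x",cx,"guards",g1@X-cx,g2@X-cx)
P=dict(point=((327.5,201),.066),line0=((327.4,204.6),.066),l2=((337.2,298.4),.075),mark=((181.0,204),.062),marktip=((181.5,208),.062),lampline=((170.3,185.2),.140),
 b1=((412.1,212),.066),b2=((423.1,291.4),.066),b3=((72.8,238.2),.066),b4=((71.1,319.2),.066),
 rf1=((397,229),.049),rf2=((401,276),.049),ff1=((265,239),.049),ff2=((267,286),.049),
 g1=((54,224.5),.055),g2=((430,197.5),.055),g3=((51,338),.055),g4=((446.5,306.5),.055))
for k,(uv,z) in P.items():
    p=ray(c,uv,z)[:2]; print(k,p.round(4),"track",(p@X-cx).round(4),(p@Y).round(4))
s=read_state();p=s["ee_pos"][:2];print("tcp",p@X-cx,p@Y)
from scipy.spatial.transform import Rotation as R
print(R.from_quat(s["ee_rot"]).as_matrix().round(3), "world track centre",(X*cx))
E
```

```text
centre x 0.5013436354282307 guards 0.11327947791935578 -0.11327947791935583
point [ 0.6347 -0.1765] track 0.1164 -0.2289
line0 [ 0.6271 -0.1762] track 0.1088 -0.228
l2 [ 0.4374 -0.192 ] track -0.0815 -0.2278
mark [0.6274 0.1296] track 0.1347 0.0768
marktip [0.6189 0.1281] track 0.1261 0.076
lampline [0.6483 0.1306] track 0.1556 0.076
b1 [ 0.6125 -0.3509] track 0.0797 -0.4008
b2 [ 0.452  -0.3642] track -0.0814 -0.4007
b3 [0.5537 0.3474] track 0.0795 0.2999
b4 [0.393  0.3337] track -0.0819 0.2997
rf1 [ 0.5792 -0.3229] track 0.0489 -0.3702
rf2 [ 0.4822 -0.3266] track -0.0481 -0.3658
ff1 [ 0.5565 -0.0468] track 0.0493 -0.0931
ff2 [ 0.4601 -0.0524] track -0.0472 -0.0906
g1 [0.5835 0.396 ] track 0.1132 0.3459
g2 [ 0.6458 -0.3937] track 0.1093 -0.4463
g3 [0.3555 0.3758] track -0.1157 0.3448
g4 [ 0.4225 -0.413 ] track -0.1148 -0.4468
tcp -0.39072278246293873 -0.7162952670523595
[[ 0.972  0.235 -0.   ]
 [ 0.235 -0.972  0.001]
 [-0.    -0.001 -1.   ]] world track centre [0.4995928  0.04186252]
```

Measured: the pointer has 0.304 m to go (car at about 0.038, mark at about 0.341), and all sizes agree with the given ones. I'll turn the tool so its x axis lies along the travel and go behind the rear fender with the gripper shut.

drive_tool(
  steps="1 -0.56 0 0 0 -0.11;1 -0.56 0 0 0 -0.11;1 -0.56 0 0 0 -0.11;1 -0.56 0 0 0 -0.11;1 -0.56 0 0 0 -0.11;1 -0.56 0 0 0 -0.11",
  grip=-1,
)

```text
time: 0.8
ee_pos: [0.3423, -0.5457, 0.3029]
ee_rot: [0.892, 0.451, 0.001, -0.0]
contact_force: [-0.3, -0.7, -0.1]
finger_gap: 0.534
finger_force: 0.0
```

```bash
cat >> h.py <<'E'
from scipy.spatial.transform import Rotation as R
CX=.5013
def rel(yt,zt,s=None):
    "units to go in tool axes to track (0,yt), z zt, tool x along travel"
    s=s or read_state();r=R.from_quat(s["ee_rot"])
    p=np.r_[X*CX+Y*yt,zt];G=R.from_matrix(np.c_[np.r_[Y,0],np.r_[X,0],[0,0,-1]])
    return (r.inv().apply(p-s["ee_pos"])/.2).round(3),((r.inv()*G).as_rotvec()/2/np.pi).round(4)
def where(s=None):
    s=s or read_state();p=np.array(s["ee_pos"]);return "t %.2f hand x %.4f y %.4f z %.4f F %s"%(s["time"],p[:2]@X-CX,p[:2]@Y,p[2],np.round(s["contact_force"],1))
E
python3 -c "
from h import *
print(where(),rel(-.41,.3))"
```

```text
t 0.80 hand x -0.2058 y -0.5724 z 0.3029 F [-0.3 -0.7 -0.1] (array([1.288, 0.241, 0.017]), array([ 0.0002, -0.0003, -0.1142]))
```

drive_tool(
  steps="1 0.19 0 0 0 -0.114;1 0.19 0 0 0 -0.114;1 0.19 0 0 0 -0.114;1 0.19 0 0 0 -0.114;1 0.19 0 0 0 -0.114;1 0.19 0 0 0 -0.114",
)

```text
time: 1.4
ee_pos: [0.489, -0.4118, 0.3024]
ee_rot: [0.68, 0.733, -0.0, -0.0]
contact_force: [-0.5, -0.6, -0.8]
finger_gap: 0.03
finger_force: 0.0
```

```bash
python3 -c "
from h import *
print(where(),rel(-.41,.114))"
```

```text
t 1.40 hand x -0.0484 y -0.4512 z 0.3024 F [-0.5 -0.6 -0.8] (array([0.208, 0.241, 0.942]), array([-0.0001, -0.    , -0.0014]))
```

drive_tool(
  steps="0.2 0.24 0.2 0 0 0;0.2 0.24 0.45 0 0 0;0.2 0.24 0.7 0 0 0;0.2 0.24 0.94 0 0 0;0.2 0.24 0.94 0 0 0;0.2 0.24 0.94 0 0 0",
)

```text
time: 2.0
ee_pos: [0.5316, -0.3696, 0.1128]
ee_rot: [0.682, 0.731, -0.001, -0.002]
contact_force: [-0.3, 0.1, 1.3]
finger_gap: 0.007
finger_force: 0.0
```

```bash
python3 - <<'E'
from h import *
c=read_camera("top");cv2.imwrite("pics/t2.png",c["img"][:,:,::-1])
print([ (ray(c,b[0],.066)[:2]@Y).round(4) for b in blobs(c,(22,140,120),(34,255,255),8)])
print(where(),rel(-.375,.114))
E
```

```text
[np.float64(-0.228), np.float64(-0.2294), np.float64(-0.2297), np.float64(-0.2291)]
t 2.05 hand x -0.0013 y -0.4130 z 0.1150 F [ 0.  -0.   0.7] (array([0.19 , 0.004, 0.005]), array([-0.0002,  0.0001, -0.0022]))
```

View pics/t2.png

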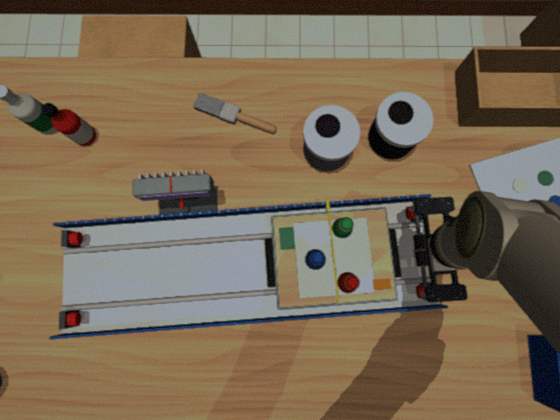

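The hand is behind the rear fender at about (420,250), between the buffers, and the car has not moved. Approaching gently, then accelerating smoothly.

drive_tool(
  steps="0.04 0 0 0 0 0;0.09 0 0 0 0 0;0.13 0 0 0 0 0;0.15 0 0 0 0 0;0.162 0 0 0 0 0;0.174 0 0 0 0 0;0.186 0 0 0 0 0;0.198 0 0 0 0 0",
)

```text
time: 2.85
ee_pos: [0.5305, -0.3289, 0.1146]
ee_rot: [0.681, 0.732, -0.0, 0.0]
contact_force: [-0.3, 0.1, -0.2]
finger_gap: 0.004
finger_force: 0.0
```

drive_tool(
  steps="0.012 0 0 0 0 0;0.026 0 0 0 0 0;0.042 0 0 0 0 0;0.06 0 0 0 0 0;0.08 0 0 0 0 0;0.103 0 0 0 0 0;0.129 0 0 0 0 0;0.158 0 0 0 0 0",
)

```text
time: 3.65
ee_pos: [0.5282, -0.2968, 0.1147]
ee_rot: [0.681, 0.733, -0.0, -0.0]
contact_force: [0.8, -0.1, -0.7]
finger_gap: 0.005
finger_force: 0.0
```

```bash
cat >> h.py <<'E'
def car(n=2):
    out=[]
    for i in range(n):
        t=read_state()["time"];c=read_camera("top")
        P=np.array([ray(c,b[0],.066 if b[0][1]<222 else .075)[:2] for b in blobs(c,(22,140,120),(34,255,255),3) if b[1][2]<14])
        P=P[np.abs(P@X-CX)<.125] if len(P) else P
        out.append((round(t,2),(round(float(np.median(P@Y)),4),len(P)) if len(P) else None))
    return out
E
python3 -c "
from h import *
print(car(3),where())"
```

```text
[(3.65, (-0.1932, 8)), (3.7, (-0.1901, 8)), (3.75, (-0.187, 7))] t 3.80 hand x 0.0005 y -0.3397 z 0.1148 F [-0.1 -0.6  0.2]
```

drive_tool(
  steps="-0.05 0 -0.2 0 0 0;-0.05 0 -0.45 0 0 0;-0.05 0 -0.7 0 0 0;-0.05 0 -0.9 0 0 0;0.15 0 -0.9 0 0 0;0.4 0 -0.9 0 0 0;0.65 0 -0.9 0 0 0;0.9 0 -0.9 0 0 0",
)

```text
time: 4.6
ee_pos: [0.5146, -0.1164, 0.295]
ee_rot: [0.681, 0.732, 0.0, 0.0]
contact_force: [1.9, 0.6, 1.3]
finger_gap: 0.004
finger_force: 0.0
```

drive_tool(
  steps="0.25 0 0 0 0 0;0.5 0 0 0 0 0;0.75 0 0 0 0 0;1 0 0 0 0 0",
)

```text
time: 5.0
ee_pos: [0.5, 0.0834, 0.2949]
ee_rot: [0.681, 0.732, 0.0, 0.0]
contact_force: [0.9, 0.3, 0.7]
finger_gap: 0.006
finger_force: 0.0
```

drive_tool(
  steps="0.25 0 0 0 0 0;0.5 0 0 0 0 0;0.75 0 0 0 0 0;0.9 0 0 0 0 0;0.98 0 0 0 0 0;0.98 0 0 0 0 0",
)

```text
time: 5.6
ee_pos: [0.4856, 0.2788, 0.2946]
ee_rot: [0.68, 0.734, 0.0, -0.0]
contact_force: [0.4, 0.3, -1.2]
finger_gap: 0.004
finger_force: 0.0
```

```bash
python3 -c "
from h import *
print(car(2),where(),rel(.235,.114))"
```

```text
[(5.6, (-0.0843, 5)), (5.65, (-0.0818, 5))] t 5.70 hand x 0.0063 y 0.2339 z 0.2944 F [ 0.4  0.1 -0.4] (array([ 0.006, -0.031,  0.902]), array([-0.0001,  0.0002, -0.0018]))
```

drive_tool(
  steps="0 -0.03 0.2 0 0 0;0 -0.03 0.45 0 0 0;0 -0.03 0.7 0 0 0;0 -0.03 0.85 0 0 0;0 -0.03 0.9 0 0 0;0 -0.03 0.9 0 0 0",
)

```text
time: 6.3
ee_pos: [0.4801, 0.275, 0.114]
ee_rot: [0.681, 0.732, -0.001, 0.0]
contact_force: [-0.5, -0.0, 0.7]
finger_gap: 0.005
finger_force: 0.0
```

```bash
python3 -c "
from h import *
print(car(2),where(),rel(.235,.114))"
```

```text
[(6.3, (-0.051, 5)), (6.35, (-0.0489, 6))] t 6.40 hand x 0.0009 y 0.2351 z 0.1160 F [ 0.2  0.6 -0.3] (array([-0.001, -0.005,  0.01 ]), array([ 0.0002, -0.    , -0.0018]))
```

drive_tool(
  steps="-0.06 0 0 0 0 0;-0.13 0 0 0 0 0;-0.2 0 0 0 0 0;-0.25 0 0 0 0 0;-0.28 0 0 0 0 0;-0.28 0 0 0 0 0",
)

```text
time: 7.0
ee_pos: [0.4843, 0.2196, 0.1148]
ee_rot: [0.681, 0.732, -0.0, 0.0]
contact_force: [0.3, -0.3, 0.4]
finger_gap: 0.004
finger_force: 0.0
```

```bash
python3 -c "
from h import *
print(car(3),where())"
```

```text
[(7.0, (-0.0209, 4)), (7.05, (-0.0189, 4)), (7.1, (-0.017, 3))] t 7.15 hand x -0.0004 y 0.1803 z 0.1147 F [0.9 0.4 0.3]
```

drive_tool(
  steps="0 0 0 0 0 0;0 0 0 0 0 0;0 0 0 0 0 0;0 0 0 0 0 0;0 0 0 0 0 0;0 0 0 0 0 0;0 0 0 0 0 0;0 0 0 0 0 0",
)

```text
time: 7.95
ee_pos: [0.4841, 0.2209, 0.1147]
ee_rot: [0.681, 0.733, -0.0, -0.0]
contact_force: [-0.5, 0.0, 0.8]
finger_gap: 0.005
finger_force: 0.0
```

drive_tool(
  steps="0.005 0 0 0 0 0;0.015 0 0 0 0 0;0.028 0 0 0 0 0;0.043 0 0 0 0 0;0.058 0 0 0 0 0;0.073 0 0 0 0 0",
)

```text
time: 8.55
ee_pos: [0.483, 0.2359, 0.1147]
ee_rot: [0.681, 0.733, 0.0, -0.0]
contact_force: [0.1, -0.2, -0.0]
finger_gap: 0.003
finger_force: 0.0
```

```bash
python3 -c "
from h import *
print(car(2),where())"
```

```text
[(8.55, (0.0356, 3)), (8.6, (0.0371, 3))] t 8.65 hand x -0.0003 y 0.1950 z 0.1147 F [0.2 0.7 0.5]
```

drive_tool(
  steps="0.008 0 0 0 0 0;0.018 0 0 0 0 0;0.028 0 0 0 0 0;0.038 0 0 0 0 0;0.048 0 0 0 0 0;0.058 0 0 0 0 0;0.068 0 0 0 0 0;0.077 0 0 0 0 0",
)

```text
time: 9.45
ee_pos: [0.4818, 0.2511, 0.1147]
ee_rot: [0.681, 0.733, 0.0, -0.0]
contact_force: [-1.2, 0.1, -1.0]
finger_gap: 0.007
finger_force: 0.4
```

```bash
python3 -c "
from h import *
print(car(2),where())"
```

```text
[(9.45, (0.062, 2)), (9.5, (0.0628, 2))] t 9.55 hand x -0.0002 y 0.2103 z 0.1147 F [-1.2  1.2  0.2]
```

drive_tool(
  steps="0.007 0 0 0 0 0;0.014 0 0 0 0 0;0.021 0 0 0 0 0;0.027 0 0 0 0 0;0.032 0 0 0 0 0;0.036 0 0 0 0 0;0.039 0 0 0 0 0;0.041 0 0 0 0 0",
)

```text
time: 10.35
ee_pos: [0.4813, 0.259, 0.1147]
ee_rot: [0.681, 0.733, -0.0, -0.0]
contact_force: [-0.0, -0.3, -0.1]
finger_gap: 0.008
finger_force: 0.0
```

drive_tool(
  steps="0.002 0 0 0 0 0;0.004 0 0 0 0 0;0.006 0 0 0 0 0;0.007 0 0 0 0 0;0.008 0 0 0 0 0;0.008 0 0 0 0 0;0.008 0 0 0 0 0;0.008 0 0 0 0 0",
)

```text
time: 11.15
ee_pos: [0.4812, 0.2606, 0.1147]
ee_rot: [0.681, 0.733, -0.0, -0.0]
contact_force: [0.5, 0.1, -0.1]
finger_gap: 0.005
finger_force: 0.0
```

```bash
python3 - <<'E'
from h import *
print(car(3),where())
c=read_camera("top")
print([(b,(ray(c,b[0],.062)[:2]@Y).round(4)) for b in blobs(c,(0,150,90),(8,255,255)) if b[0][1]<210])
print([b for b in blobs(c,(22,140,120),(34,255,255),3)])
cv2.imwrite("pics/t3.png",c["img"][:,:,::-1])
E
```

```text
[(11.15, (0.0538, 4)), (11.2, (0.0537, 3)), (11.25, (0.0537, 2))] t 11.30 hand x -0.0001 y 0.2195 z 0.1147 F [0.2 0.5 0.1]
[(([64.8, 121.3], [52, 109, 23, 22, 281]), np.float64(0.3253)), (([170.2, 185.0], [170, 176, 2, 17, 22]), np.float64(0.0984)), (([181.0, 203.4], [180, 198, 3, 11, 26]), np.float64(0.0768))]
[([192.0, 215.8], [191, 211, 3, 11, 28]), ([191.4, 226.5], [191, 224, 2, 6, 10])]
```

View pics/t3.png

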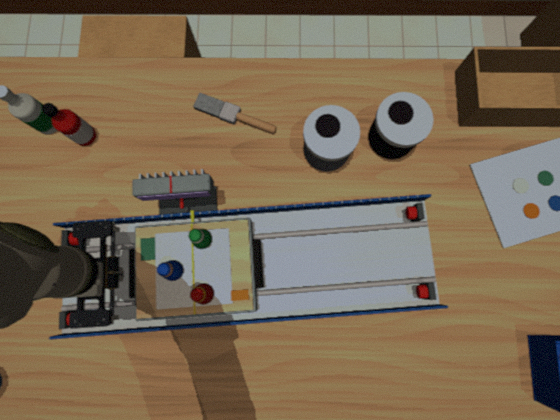

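The car's yellow line, near (192,216), is about 22 mm short of the red mark at (181,203) after a slight rebound. The figures are standing and the hand is clear. I'll go back over and nudge it slowly from behind.

drive_tool(
  steps="0.03 0 -0.2 0 0 0;0.03 0 -0.45 0 0 0;0.03 0 -0.7 0 0 0;0.03 0 -0.9 0 0 0;-0.15 0 -0.9 0 0 0;-0.4 0 -0.9 0 0 0;-0.65 0 -0.9 0 0 0;-0.9 0 -0.9 0 0 0",
)

```text
time: 12.15
ee_pos: [0.4941, 0.0793, 0.2949]
ee_rot: [0.68, 0.733, 0.0, 0.0]
contact_force: [1.2, -0.5, 0.2]
finger_gap: 0.007
finger_force: 0.0
```

drive_tool(
  steps="-0.25 0 0 0 0 0;-0.5 0 0 0 0 0;-0.7 0 0 0 0 0;-0.8 0 0 0 0 0;-0.8 0 0 0 0 0;-0.8 0 0 0 0 0",
)

```text
time: 12.75
ee_pos: [0.506, -0.0783, 0.2947]
ee_rot: [0.681, 0.732, 0.0, -0.0]
contact_force: [0.6, 0.3, -0.1]
finger_gap: 0.008
finger_force: 0.0
```

```bash
python3 -c "
from h import *
print(car(3),where(),rel(-.12,.114))"
```

```text
[(12.75, (0.0532, 5)), (12.8, (0.0532, 6)), (12.85, (0.0532, 5))] t 12.90 hand x -0.0034 y -0.1189 z 0.2948 F [ 0.5  0.4 -0.8] (array([-0.006,  0.017,  0.904]), array([ 0.    , -0.0001, -0.0012]))
```

drive_tool(
  steps="-0.02 0.02 0.2 0 0 0;-0.02 0.02 0.45 0 0 0;-0.02 0.02 0.7 0 0 0;-0.02 0.02 0.85 0 0 0;-0.02 0.02 0.9 0 0 0;-0.02 0.02 0.9 0 0 0",
)

```text
time: 13.5
ee_pos: [0.5102, -0.0809, 0.1139]
ee_rot: [0.68, 0.733, -0.001, -0.001]
contact_force: [0.8, 1.1, 0.4]
finger_gap: 0.007
finger_force: 0.0
```

drive_tool(
  steps="0.03 0 0 0 0 0;0.06 0 0 0 0 0;0.08 0 0 0 0 0;0.09 0 0 0 0 0;0.097 0 0 0 0 0;0.102 0 0 0 0 0;0.107 0 0 0 0 0;0.112 0 0 0 0 0",
)

```text
time: 14.3
ee_pos: [0.5087, -0.0599, 0.1147]
ee_rot: [0.681, 0.732, -0.0, -0.0]
contact_force: [-0.7, 0.1, -0.3]
finger_gap: 0.004
finger_force: 0.0
```

```bash
python3 -c "
from h import *
print(car(2),where())"
```

```text
[(14.3, (0.0532, 6)), (14.35, (0.0532, 7))] t 14.40 hand x 0.0007 y -0.1021 z 0.1146 F [-0.1  0.3  0.9]
```

drive_tool(
  steps="0.01 0 0 0 0 0;0.02 0 0 0 0 0;0.026 0 0 0 0 0;0.029 0 0 0 0 0;0.032 0 0 0 0 0;0.035 0 0 0 0 0;0.038 0 0 0 0 0;0.041 0 0 0 0 0",
)

```text
time: 15.2
ee_pos: [0.5082, -0.0516, 0.1147]
ee_rot: [0.681, 0.733, -0.0, -0.0]
contact_force: [-0.0, -0.3, -0.6]
finger_gap: 0.006
finger_force: 0.0
```

drive_tool(
  steps="0.003 0 0 0 0 0;0.006 0 0 0 0 0;0.01 0 0 0 0 0;0.014 0 0 0 0 0;0.018 0 0 0 0 0;0.022 0 0 0 0 0;0.026 0 0 0 0 0;0.03 0 0 0 0 0",
)

```text
time: 16.0
ee_pos: [0.5077, -0.0456, 0.1147]
ee_rot: [0.681, 0.733, 0.0, 0.0]
contact_force: [0.3, -0.3, -0.7]
finger_gap: 0.013
finger_force: 0.0
```

```bash
python3 -c "
from h import *
print(car(3),where())"
```

```text
[(16.0, (0.0592, 5)), (16.05, (0.0595, 7)), (16.1, (0.0598, 7))] t 16.15 hand x 0.0008 y -0.0879 z 0.1147 F [ 0.3 -1.   0.3]
```

drive_tool(
  steps="0.004 0 0 0 0 0;0.008 0 0 0 0 0;0.012 0 0 0 0 0;0.016 0 0 0 0 0;0.02 0 0 0 0 0;0.024 0 0 0 0 0;0.028 0 0 0 0 0;0.032 0 0 0 0 0",
)

```text
time: 16.95
ee_pos: [0.5072, -0.0392, 0.1147]
ee_rot: [0.681, 0.733, -0.0, -0.0]
contact_force: [-0.8, -0.1, 0.3]
finger_gap: 0.009
finger_force: 0.0
```

drive_tool(
  steps="0 0 0 0 0 0;-0.05 0 0 0 0 0;-0.1 0 0 0 0 0;-0.15 0 0 0 0 0;-0.2 0 0 0 0 0;-0.2 0 0 0 0 0;-0.2 0 0 0 0 0;-0.2 0 0 0 0 0",
)

```text
time: 17.75
ee_pos: [0.5102, -0.0789, 0.1147]
ee_rot: [0.681, 0.733, 0.0, -0.0]
contact_force: [-0.5, -0.1, -0.1]
finger_gap: 0.006
finger_force: 0.0
```

```bash
python3 -c "
from h import *
print(car(3),where())"
```

```text
[(17.75, (0.0715, 7)), (17.8, (0.0716, 7)), (17.85, (0.0719, 8))] t 17.90 hand x 0.0006 y -0.1210 z 0.1147 F [1.2 0.2 0.7]
```

drive_tool(
  steps="-0.05 0 0 0 0 0;-0.1 0 0 0 0 0;-0.1 0 0 0 0 0;-0.1 0 0 0 0 0;-0.1 0 0 0 0 0;-0.1 0 0 0 0 0;-0.1 0 0 0 0 0;-0.1 0 0 0 0 0",
)

```text
time: 18.7
ee_pos: [0.5117, -0.0989, 0.1147]
ee_rot: [0.681, 0.733, -0.0, -0.0]
contact_force: [-0.3, -0.5, 0.8]
finger_gap: 0.005
finger_force: 0.0
```

drive_tool(
  steps="0 0 0 0 0 0;0 0 0 0 0 0;0 0 0 0 0 0;0 0 0 0 0 0;0 0 0 0 0 0;0 0 0 0 0 0;0 0 0 0 0 0;0 0 0 0 0 0",
)

```text
time: 19.5
ee_pos: [0.5116, -0.0991, 0.1147]
ee_rot: [0.681, 0.733, -0.0, -0.0]
contact_force: [-0.6, -1.2, 0.0]
finger_gap: 0.005
finger_force: 0.0
```

```bash
python3 -c "
from h import *
print(car(3),where())"
```

```text
[(19.5, (0.0759, 4)), (19.55, (0.0758, 4)), (19.6, (0.0759, 4))] t 19.65 hand x 0.0003 y -0.1415 z 0.1147 F [ 0.5 -0.6 -0.3]
```

At 0.0759 against a mark at 0.076–0.077, the car is on target. I'll wait the two seconds.

drive_tool(
  steps="0 0 0 0 0 0;0 0 0 0 0 0;0 0 0 0 0 0;0 0 0 0 0 0;0 0 0 0 0 0;0 0 0 0 0 0;0 0 0 0 0 0;0 0 0 0 0 0",
)

```text
time: 20.45
ee_pos: [0.5116, -0.0991, 0.1147]
ee_rot: [0.681, 0.733, 0.0, 0.0]
contact_force: [0.2, -0.5, 0.0]
finger_gap: 0.002
finger_force: 0.0
```

drive_tool(
  steps="0 0 0 0 0 0;0 0 0 0 0 0;0 0 0 0 0 0;0 0 0 0 0 0;0 0 0 0 0 0;0 0 0 0 0 0;0 0 0 0 0 0;0 0 0 0 0 0",
)

```text
time: 21.25
ee_pos: [0.5116, -0.0991, 0.1147]
ee_rot: [0.681, 0.733, -0.0, -0.0]
contact_force: [0.4, -0.3, 0.8]
finger_gap: 0.004
finger_force: 0.0
```

drive_tool(
  steps="0 0 0 0 0 0;0 0 0 0 0 0;0 0 0 0 0 0;0 0 0 0 0 0;0 0 0 0 0 0;0 0 0 0 0 0;0 0 0 0 0 0;0 0 0 0 0 0",
)

```text
time: 22.05
ee_pos: [0.5116, -0.0991, 0.1147]
ee_rot: [0.681, 0.733, -0.0, -0.0]
contact_force: [0.3, 1.1, 0.4]
finger_gap: 0.002
finger_force: 0.0
```

```bash
python3 -c "
from h import *
print(car(2),where())
c=read_camera('top');cv2.imwrite('pics/t4.png',c['img'][:,:,::-1])"
```

```text
[(22.05, (0.0758, 4)), (22.1, (0.0758, 4))] t 22.15 hand x 0.0003 y -0.1415 z 0.1147 F [-0.2  0.8  0. ]
```

View pics/t4.png

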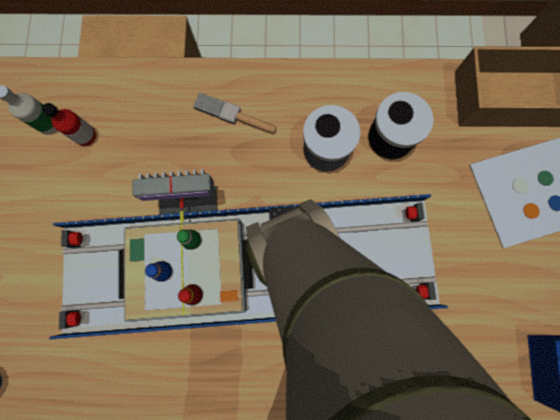

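The yellow pointer at (182,213) lines up with the red mark at (181,203). All three figures stand, and the hand is clear behind the car.

```bash
python3 -c "
from cell import hand_in
print(hand_in())"
```

```text
the job is handed in; nothing more can be done
None
```

The car stands at rest with its pointer about 1 mm from the lamp mark by camera, released and still for over two seconds with all three figures upright, and the job was handed in at about 22 s.

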